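Bilge pump nozzle over the fiddle rail

TASK

Take the tapered brass bilge pump nozzle off the counter rack: lift it straight up until its foot clears the front rail, draw it forward over the rail, and set it down gently, upright, in the middle of the counter scale's steel plate, then let go. Leave the amber lamp globe on the rack standing where it is.

Things in the scene. Friction and masses are not known exactly. Their poses are not given: they have to be found in the camera images.
- nozzle: Brass bilge pump nozzle, 120 mm tall, about 0.4 kg, upright in one of the rack's three places. Round: foot 56 mm wide, 10 high; tapering body; 38 mm collar at 62-67 mm; above it a straight spout 29 mm wide from 68 mm to the top, with a dark bore: grip there. Origin: centre of the foot's underside; z up. (The other brass piece on the rack is a plain straight tin, 90 mm tall, 55 wide: not wanted.)
- rack: Low fixed wooden rack edged with thin brass rods, open above, 120 mm deep (x), 420 long (y). Origin: centre of its underside; its front faces -x, towards the robot. Board top at z = 40 mm. Front rail: 8 mm rod along y at x = -54 mm, top at z = 80 mm; rear rod x = +54 mm, top z = 90 mm; end rods y = +-204 mm. Three things stand on it near x = 0, y = -130, 0 and +130 mm.
- scale: Grey counter scale, fixed to the counter, with a square steel plate 160 by 160 mm. Origin: on the counter, straight below the plate's centre, z up; the plate's flat top is at z = 50 mm and does not move. A low display strip (30 mm high, out to x = -123 mm) lies on its robot side (-x).
- globe: Squat amber glass lamp globe standing on the rack in another of the three places: 84 mm at its widest, 78 mm tall with a 52 mm neck. Origin: centre of its underside, z up. (A second such globe stands on the counter away from the rack and is not this one.)
Mind the look-alikes: they are no part of the job. Leave any green or pink look-alike of the nozzle alone.

How it is judged:
On the way, in this order (a step that is already met when the one before it is completed fails the run):
1. the nozzle is lifted, still behind the front rail, until its foot is as high as the rail's top (z of nozzle in the frame of rack above 0.078 m and x of nozzle in the frame of rack above -0.04 m), for 0.05 s.
2. the nozzle is drawn forward until it is wholly in front of the rail (x of nozzle in the frame of rack below -0.09 m), for 0.05 s.
At the end, for the whole second after the job is handed in: The nozzle stands released and at rest, upright within 10 degrees, with its foot on the scale's plate and its axis within 30 mm of the plate's centre; the amber globe stands on the rack, upright, within 20 mm of where it started (horizontal distance between nozzle and scale below 0.03 m and z of nozzle in the frame of scale between 0.044 and 0.056 m and angle between each of nozzle, globe's own z axis and vertical below 0.17 rad and linear speed of nozzle below 0.02 m/s and distance of globe from where it was at the start of the episode below 0.02 m); the robot touches nothing.
It fails at once if the amber globe on the rack is tipped (over 20 degrees) or pushed more than 25 mm (angle between globe's own z axis and vertical above 0.35 rad or distance of globe from where it was at the start of the episode above 0.025 m).
It fails at once if the nozzle is dropped or slammed on the scale (over 60 N) (contact force between nozzle and scale above 60 N).
It also fails if it takes over 38 s, if anything falls off the work surface, if the arm or the gripper's body presses on something with over 40 N, if the wrist force passes 120 N, or if a joint passes its speed limit or range.

ROBOT

A 6-joint arm with a two-finger parallel gripper is mounted at the origin on the work surface. World frame = base frame: x ahead of the robot, y to its left, z up, the work surface at z = 0. Lengths are in m, angles in rad, forces in N, time in s.
With the tool pointing down it reaches from about 0.375 to 0.9 m from the base axis. Payload 3.1 kg.
Tool frame: the origin (TCP) lies between the finger pads; the fingertips stand 22 mm ahead of it and the grasp point (between the pads) lies 3 mm ahead of it; z points along the fingers, y is the line along which they close (so a half turn about z gives the same grasp; the last joint's range is limited). The gripper opens to 87 mm and grips with 3 to 60 N. Pads are 19 mm wide; open, the fingers measure 117 mm over their backs; the gripper's body (75 mm by 190 mm) begins 51 mm behind the grasp point.
Start: joints at [1.016, 0.527, 1.433, -0, 1.181, -0.178], TCP at [0.229, 0.581, 0.245] pointing down, gripper open.
Joint ranges: [-3.08, 3.08], [-0.75, 2.2], [0.22, 2.44], [-1.43, 4.57], [0, 2.65], [-2.85, 2.85]. Speed limits (rad/s): [2.79, 2.79, 3.14, 3.14, 3.14, 3.14].

INTERFACE

Orientations are given as a unit quaternion [x, y, z, w].
In Python, from rig import robot gives the robot as it stands.
- The arm moves only by the tool move_arm, never from a script. Its argument "series" is text: rows parted by semicolons, each of 6 numbers parted by spaces: the shift along the tool's x, y, z in mm, then the turn, a rotation vector about the tool's x, y, z in degrees. In form: dx dy dz ax ay az; .... A call has 1 to 8 rows; each row is the pose to reach, as a shift and turn from the pose commanded when the call began, along the tool's axes at that moment; what a row does not reach only later rows make up. A row lasts 1/12 s, in which the tool goes at most 41.7 mm and 7.16 degrees, less where a joint would pass 70% of its speed; a pose out of reach is approached as far as the arm can. A call with a gripper value outside its range is refused whole. "jaw" is the opening, from 0 (shut) to 1 (fully open), set as the call begins (left out, the last holds). The fingers move at their own pace and stop on an object; "newtons" is the grip in N (left out, the last holds). Time passes only in rows, so rows that repeat a pose let the fingers close. It gives the time, the measured TCP pose, the force, the opening and the grip force at its end, in the units of the state.
- robot.get_obs(): the state, without advancing time (a new reading comes with each control period).
- robot.camera(name): name is "side" or "top"; returns a dict with "img" (420x560x3 uint8, red, green, blue), "mtx" (3x3 intrinsics, pixels), "distortion" ([k1, k2, p1, p2, k3] as OpenCV has them; the pictures are not rectified), "world_to_cam" (4x4, takes a point from world to camera coordinates). Camera axes: x right, y down, z forward; pixel columns grow to the right and rows downward; lengths in m; the calibration is good to about 2 mm. A picture is of the moment at which its call begins. There is no depth.
- robot.hand_in(): hands the job in; it is judged then, once.
Trained networks look in a picture, given as the dict that the camera call returned (one of the last four; its "shot" number tells which), for a name from the list of things; names that differ only in an ending like _2 or _b are one class to them, and where a whole thing is asked for, a point or a joint stands for the part that bears it (a point fixed in the world has none). Each returns a list of dicts, best first, with "p" (0 to 1); they miss things now and then, are a little off and sometimes report something else, mostly with a low value. They report only what shows in the picture. A call takes as long as a camera call. They do not tell look-alikes from the thing itself.
- robot.search_frame(picture, thing): "xyz" ([x, y, z] in m, in world coordinates, good to about 4 mm: the middle of the surface that is visible of it).
- robot.tip_of(picture, thing): "xyz" ([x, y, z] in m, in world coordinates, good to about 4 mm: a listed point, or the origin of a listed thing).
The state is a dict: "time": time; "q": joint angles; "joint_velocities": joint speeds; "joint_torque": joint torques, N m; "position": TCP position; "tool_rot": TCP orientation; "ft_force": force on the tool from outside, world axes, zero at the start; "moment": the same for the moment, N m; "grip_width": finger opening in m; "grip_force": force on a finger pad.
Only numpy, scipy, OpenCV 4.12 (cv2) and the standard library are available. Lean on these libraries where they do the work, as an engineer would, in place of code of your own. Each camera call takes 0.05 s, during which the arm holds its last target. There are 200 camera calls.

## Working session

There is one attempt and no reset: what is moved stays moved. The work goes in short steps, Python scripts to look and compute and a tool call to move; the robot and the scene stay as the last step left them, time stands still between calls to the robot, and variables do not carry over. Pictures are saved under pics/ and viewed, at most 10 in all, crops included, and the job is handed in when it is done.

Besides the shell and the picture viewer there is one more tool, called after ">>>" as name(argument=value, ...) on one line, values as JSON. move_arm: Moves the arm, as the interface text tells. Its arguments: {"type":"object","properties":{"series":{"type":"string"},"jaw":{"type":"number"},"newtons":{"type":"number"}},"required":["series"]}

```bash
mkdir -p pics
cat > a.py <<'E'
from rig import robot
import cv2,numpy as np
for n in ("side","top"):
    c=robot.camera(n); cv2.imwrite(f"pics/{n}1.png",c["img"][:,:,::-1])
    print(n,np.round(np.linalg.inv(c["world_to_cam"])[:3,3],3))
    for t in("nozzle","rack","scale","globe"):
        for r in robot.tip_of(c,t)[:4]:print(t,np.round(r["xyz"],3),round(r["p"],2))
o=robot.get_obs();print(o["time"],o["position"],o["tool_rot"],o["grip_width"])
E
python3 a.py
```

```text
side [ 0.191 -0.416  0.648]
nozzle [0.801 0.199 0.002] 0.79
nozzle [0.656 0.164 0.038] 0.71
nozzle [ 0.654  0.323 -0.   ] 0.57
rack [ 0.65   0.037 -0.002] 0.89
scale [ 0.434 -0.098  0.003] 0.97
globe [ 0.639 -0.085  0.041] 0.57
top [0.428 0.058 0.957]
nozzle [0.8   0.198 0.002] 0.97
nozzle [ 0.658  0.32  -0.   ] 0.67
nozzle [0.661 0.173 0.042] 0.66
rack [ 0.652  0.042 -0.004] 0.67
rack [ 0.436 -0.095 -0.009] 0.23
scale [ 0.436 -0.096 -0.005] 0.72
globe [ 0.644 -0.079  0.04 ] 0.7
0.5 [0.2293238  0.58133834 0.24449471] [ 1.86798086e-01  9.82398326e-01 -5.61949099e-05 -2.53635670e-05] 0.08742990910740842
```

View pics/side1.png

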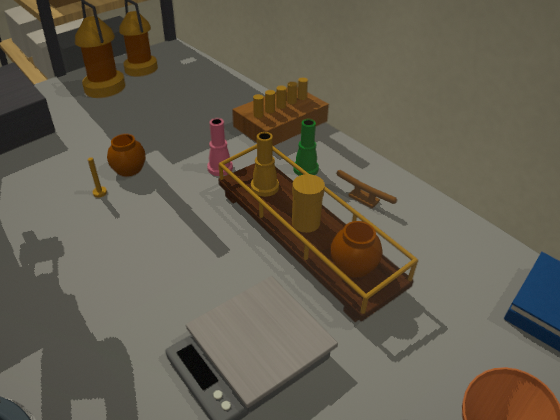

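View pics/top1.png

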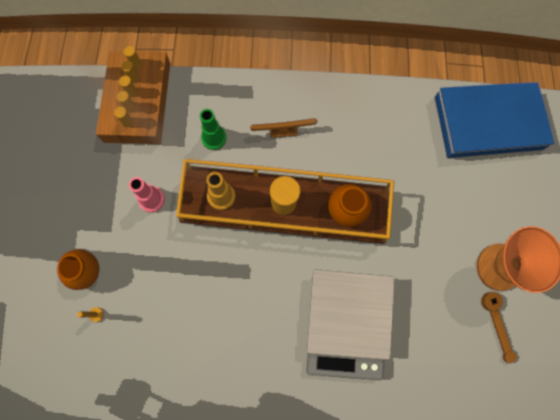

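The wanted brass nozzle is on the left rack place: bore at about (264,137) in the side view and (215,179) in the top view. The tin is in the middle, the globe is on the right, and the scale plate is centred near (261,341) side and (351,314) top. The green and pink nozzles are off the rack.

```bash
cat > h.py <<'E'
from rig import robot
import cv2,numpy as np
def ray(c,uv):
    p=cv2.undistortPoints(np.array([[uv]],float),c["mtx"],np.array(c["distortion"]))[0,0]
    T=np.linalg.inv(c["world_to_cam"]); d=T[:3,:3]@[p[0],p[1],1]; return T[:3,3],d
def onz(c,uv,z):
    o,d=ray(c,uv); return np.round(o+d*(z-o[2])/d[2],4)
E
python3 - <<'E'
from h import *
s=robot.camera("side");t=robot.camera("top")
print("nozzle",onz(s,(264,137),.16),onz(t,(215,179),.16))
for p in((313,271),(393,276),(389,359),(309,354)):print("plate",onz(t,p,.05))
for p in((182,214),(388,238)):print("rail",onz(t,p,.08))
a=t["img"][160:220,180:250,::-1]; b=s["img"][125:205,235:305,::-1]
cv2.imwrite("pics/c.png",np.hstack([cv2.resize(a,(350,300)),cv2.resize(b,(350,400))[:300]]))
o=robot.get_obs();R=cv2.Rodrigues(__import__("scipy.spatial.transform",fromlist=["R"]).Rotation.from_quat(o["tool_rot"]).as_rotvec())[0]
print(R.round(4),"shift to above",R.T@(np.array([.66,.171,.243])-o["position"])*1000)
E
```

```text
nozzle [0.6565 0.1647 0.16  ] [0.6593 0.1674 0.16  ]
plate [ 0.5148 -0.0209  0.05  ]
plate [ 0.5114 -0.1782  0.05  ]
plate [ 0.3524 -0.1719  0.05  ]
plate [ 0.3568 -0.0185  0.05  ]
rail [0.6096 0.2372 0.08  ]
rail [ 0.5811 -0.1608  0.08  ]
[[-0.9302  0.3671  0.    ]
 [ 0.3671  0.9302 -0.    ]
 [-0.     -0.     -1.    ]] shift to above [-551.19578723 -223.64099055    1.57349452]
```

View pics/c.png

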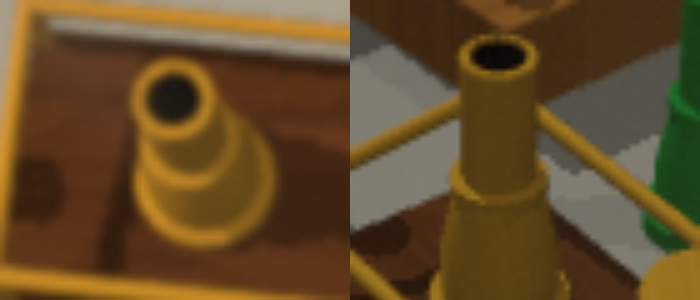

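The crop confirms the bore centres at about (264.8,136.4) side and (214.8,179.6) top. That puts the nozzle axis at (0.658, 0.167) and the plate centre at (0.434, -0.097).

>>> move_arm(series="-18 -7 0 0 0 0; -54 -22 0 0 0 0; -90 -37 0 0 0 0; -126 -52 0 0 0 0; -162 -67 0 0 0 0; -198 -82 0 0 0 0; -234 -97 0 0 0 0; -270 -112 0 0 0 0", jaw=1, newtons=30)

```text
time: 1.27
position: [0.4406, 0.3767, 0.2448]
tool_rot: [0.187, 0.982, 0.0, 0.0]
ft_force: [0.3, 0.0, -0.4]
grip_width: 0.0869
grip_force: 0.0
```

>>> move_arm(series="-36 -15 0 0 0 0; -72 -30 0 0 0 0; -108 -45 0 0 0 0; -144 -60 0 0 0 0; -180 -75 0 0 0 0; -216 -90 0 0 0 0; -252 -104 0 0 0 0; -281 -116 0 0 0 0")

```text
time: 1.93
position: [0.6604, 0.1646, 0.2446]
tool_rot: [0.187, 0.982, -0.0, 0.001]
ft_force: [0.9, 0.1, 0.4]
grip_width: 0.0871
grip_force: 0.0
```

>>> move_arm(series="0 0 0 0 0 0; 0 0 0 0 0 0; 0 0 0 0 0 0")

```text
time: 2.18
position: [0.6575, 0.1672, 0.2441]
tool_rot: [0.187, 0.982, 0.0, -0.001]
ft_force: [0.3, 1.1, 0.4]
grip_width: 0.087
grip_force: 0.0
```

>>> move_arm(series="0 0 15 0 0 0; 0 0 35 0 0 0; 0 0 55 0 0 0; 0 0 75 0 0 0; 0 0 92 0 0 0; 0 0 102 0 0 0; 0 0 102 0 0 0; 0 0 102 0 0 0")

```text
time: 2.85
position: [0.6575, 0.168, 0.1426]
tool_rot: [0.186, 0.983, -0.0, -0.0]
ft_force: [0.8, -0.3, -0.2]
grip_width: 0.0871
grip_force: 0.0
```

>>> move_arm(series="0 0 0 0 0 0; 0 0 0 0 0 0; 0 0 0 0 0 0; 0 0 0 0 0 0; 0 0 0 0 0 0; 0 0 0 0 0 0; 0 0 0 0 0 0; 0 0 0 0 0 0", jaw=0, newtons=25)

```text
time: 3.52
position: [0.6582, 0.167, 0.1426]
tool_rot: [0.187, 0.982, -0.0, -0.0]
ft_force: [0.0, -0.5, 0.0]
grip_width: 0.0415
grip_force: 0.0
```

>>> move_arm(series="0 0 0 0 0 0; 0 0 0 0 0 0; 0 0 0 0 0 0; 0 0 0 0 0 0; 0 0 0 0 0 0; 0 0 0 0 0 0; 0 0 0 0 0 0; 0 0 0 0 0 0")

```text
time: 4.18
position: [0.6583, 0.1672, 0.1425]
tool_rot: [0.187, 0.982, 0.0, 0.0]
ft_force: [0.7, 1.3, -1.3]
grip_width: 0.0285
grip_force: 24.9
```

Gripped at 28.5 mm, which matches the spout width. Next is the straight lift.

>>> move_arm(series="0 0 -5 0 0 0; 0 0 -15 0 0 0; 0 0 -30 0 0 0; 0 0 -45 0 0 0; 0 0 -58 0 0 0; 0 0 -65 0 0 0; 0 0 -65 0 0 0; 0 0 -65 0 0 0")

```text
time: 4.85
position: [0.658, 0.1669, 0.2078]
tool_rot: [0.187, 0.982, -0.0, 0.0]
ft_force: [1.0, 0.1, -4.4]
grip_width: 0.0282
grip_force: 24.9
```

Run:
```python
from h import *
s=robot.camera("side");t=robot.camera("top")
cv2.imwrite("pics/l.png",np.hstack([s["img"][60:260,180:380,::-1],t["img"][100:300,130:330,::-1]]))
print(robot.get_obs()["position"],robot.get_obs()["grip_width"])
```

```text
[0.65732262 0.16686663 0.20646176] 0.028382914491631696
```

View pics/l.png

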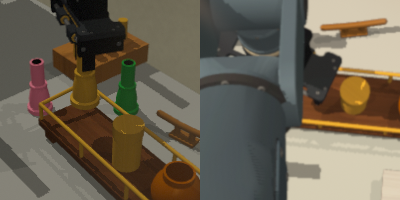

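The nozzle hangs upright in the fingers at about (85,85) in the side crop, with its foot above the front rail. Now I draw it forward.

>>> move_arm(series="9 -4 0 0 0 0; 28 -11 0 0 0 0; 52 -20 0 0 0 0; 75 -30 0 0 0 0; 98 -39 0 0 0 0; 114 -45 0 0 0 0; 121 -48 0 0 0 0; 121 -48 0 0 0 0")

```text
time: 5.62
position: [0.5256, 0.1669, 0.2069]
tool_rot: [0.187, 0.982, -0.001, -0.002]
ft_force: [0.6, -0.7, -4.7]
grip_width: 0.0286
grip_force: 24.9
```

>>> move_arm(series="0 -15 0 0 0 0; -1 -45 0 0 0 0; -3 -80 0 0 0 0; -4 -115 0 0 0 0; -5 -150 0 0 0 0; -6 -185 0 0 0 0; -7 -215 0 0 0 0; -8 -240 0 0 0 0")

```text
time: 6.28
position: [0.448, -0.0628, 0.2078]
tool_rot: [0.187, 0.982, -0.001, 0.001]
ft_force: [0.8, 0.3, -4.3]
grip_width: 0.0286
grip_force: 24.9
```

>>> move_arm(series="-1 -25 0 0 0 0; -1 -40 0 0 0 0; -1 -40 0 0 0 0; -1 -40 0 0 0 0; -1 -40 0 0 0 0")

```text
time: 6.7
position: [0.4344, -0.0974, 0.2076]
tool_rot: [0.187, 0.982, 0.0, 0.0]
ft_force: [0.4, 0.3, -3.9]
grip_width: 0.0285
grip_force: 24.9
```

Run:
```python
from h import *
s=robot.camera("side")
cv2.imwrite("pics/m.png",s["img"][:,:,::-1])
for r in robot.tip_of(s,"nozzle"):print(np.round(r["xyz"],3),r["p"])
o=robot.get_obs();print(o["position"],o["grip_width"],o["time"],o["ft_force"],o["moment"])
```

```text
[0.8   0.198 0.002] 0.98
[ 0.653  0.322 -0.001] 0.75
[ 0.432 -0.1    0.104] 0.73
[ 0.43416708 -0.09659319  0.20755492] 0.028298277929759842 6.8 [-0.22935166 -0.10750156 -3.39177448] [-0.00749102  0.01350321 -0.02853946]
```

View pics/m.png

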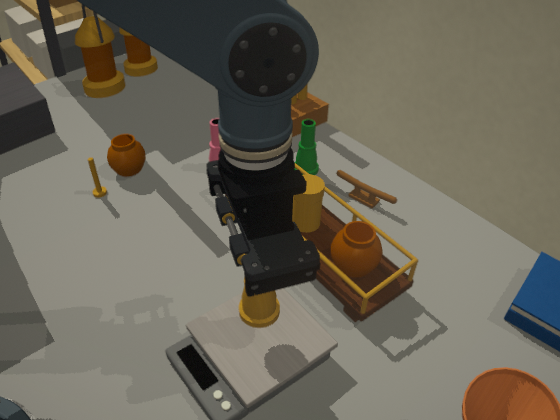

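The nozzle is upright over the plate, with its foot at about (259,311), and the globe is undisturbed at (356,250). I lower it, ending at a creep.

>>> move_arm(series="0 0 10 0 0 0; 0 0 22 0 0 0; 0 0 34 0 0 0; 0 0 42 0 0 0; 0 0 47 0 0 0; 0 0 49 0 0 0; 0 0 50 0 0 0; 0 0 50 0 0 0")

```text
time: 7.47
position: [0.434, -0.0969, 0.1577]
tool_rot: [0.187, 0.982, -0.0, 0.0]
ft_force: [0.5, -0.3, -3.3]
grip_width: 0.0287
grip_force: 24.9
```

>>> move_arm(series="0 0 0.7 0 0 0; 0 0 1.4 0 0 0; 0 0 2.1 0 0 0; 0 0 2.8 0 0 0; 0 0 3.2 0 0 0; 0 0 3.6 0 0 0; 0 0 4 0 0 0; 0 0 4 0 0 0")

```text
time: 8.13
position: [0.4336, -0.097, 0.1535]
tool_rot: [0.187, 0.982, 0.0, -0.0]
ft_force: [-0.7, 0.3, -3.7]
grip_width: 0.0284
grip_force: 24.9
```

>>> move_arm(series="0 0 0.3 0 0 0; 0 0 0.6 0 0 0; 0 0 0.9 0 0 0; 0 0 1 0 0 0; 0 0 1 0 0 0")

```text
time: 8.55
position: [0.4336, -0.0969, 0.1525]
tool_rot: [0.187, 0.982, 0.0, -0.0]
ft_force: [-0.2, -0.5, -4.7]
grip_width: 0.0284
grip_force: 24.9
```

>>> move_arm(series="0 0 0.3 0 0 0; 0 0 0.5 0 0 0; 0 0 0.5 0 0 0")

```text
time: 8.8
position: [0.4338, -0.0969, 0.1524]
tool_rot: [0.187, 0.982, -0.0, 0.0]
ft_force: [-0.3, 0.0, -0.4]
grip_width: 0.0283
grip_force: 24.9
```

>>> move_arm(series="0 0 0.2 0 0 0; 0 0 0.2 0 0 0; 0 0 0.2 0 0 0")

```text
time: 9.05
position: [0.4338, -0.0969, 0.1523]
tool_rot: [0.187, 0.982, -0.0, 0.0]
ft_force: [-0.2, 1.9, 5.4]
grip_width: 0.0284
grip_force: 24.9
```

The foot is on the plate. I release and back off upward.

>>> move_arm(series="0 0 0 0 0 0; 0 0 0 0 0 0; 0 0 0 0 0 0; 0 0 0 0 0 0; 0 0 0 0 0 0; 0 0 0 0 0 0; 0 0 0 0 0 0; 0 0 0 0 0 0", jaw=1)

```text
time: 9.72
position: [0.4337, -0.097, 0.1518]
tool_rot: [0.187, 0.982, -0.0, -0.0]
ft_force: [-0.1, 0.3, -0.8]
grip_width: 0.0736
grip_force: 0.0
```

>>> move_arm(series="0 0 0 0 0 0; 0 0 0 0 0 0; 0 0 0 0 0 0; 0 0 0 0 0 0; 0 0 0 0 0 0; 0 0 0 0 0 0")

```text
time: 10.22
position: [0.4336, -0.097, 0.1519]
tool_rot: [0.187, 0.982, -0.0, -0.0]
ft_force: [0.1, 0.3, -0.0]
grip_width: 0.0868
grip_force: 0.0
```

>>> move_arm(series="0 0 -10 0 0 0; 0 0 -25 0 0 0; 0 0 -45 0 0 0; 0 0 -65 0 0 0; 0 0 -85 0 0 0; 0 0 -100 0 0 0; 0 0 -100 0 0 0; 0 0 -100 0 0 0")

```text
time: 10.88
position: [0.4339, -0.097, 0.2523]
tool_rot: [0.187, 0.982, -0.0, 0.001]
ft_force: [0.0, 0.5, -0.7]
grip_width: 0.0868
grip_force: 0.0
```

Run:
```python
from h import *
s=robot.camera("side")
cv2.imwrite("pics/e.png",s["img"][:,:,::-1])
for n in("nozzle","globe"):
  for r in robot.tip_of(s,n):print(n,np.round(r["xyz"],3),r["p"])
```

```text
nozzle [ 0.431 -0.099  0.049] 0.85
nozzle [0.8   0.199 0.004] 0.64
```

View pics/e.png

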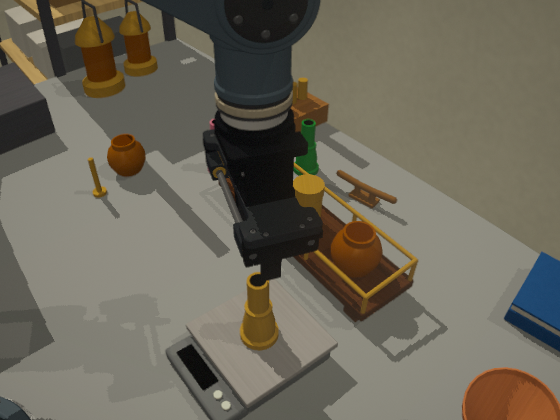

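The nozzle stands upright and free on the plate's middle, with its foot at about (259,335), and the globe is unmoved at (356,250).

```bash
python3 -c "
from rig import robot
print(robot.hand_in())"
```

```text
the job is handed in; nothing more can be done
None
```

I handed the job in: the nozzle stands upright and released within about 5 mm of the middle of the scale plate, and the amber globe on the rack looks unmoved in the last picture; `hand_in` returned no verdict.

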